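Read the air receiver's pressure with the push-on gauge

TASK

Check the pressure of the air receiver: take the push-on gauge from its tray, set its bell over the slim valve stem of the receiver and press it straight down until it is fully home on the block, and hold it there for about a second so that the reading rod is pushed out. Then lift the gauge off and stand it back upright on the floor of its tray.

Things in the scene. Friction and masses are not known exactly. Their poses are not given: they have to be found in the camera images.
- gauge_grip (a point): Loose steel gauge, upright in the black tray, 0.2 kg, round about its z (up). Open bell below: 52 mm outside, 46 inside, 41 tall. Above it a dark barrel 30 mm across, 43 tall, gripped by its sides. Point on the axis, 64 mm above the bell's rim, 20 mm below the barrel's top. A white rod cap stands 3 mm above the barrel and rises up to 22 mm more in use: leave it room.
- valve_seat (a point): Middle of the top (84 mm square, level) of the grey block on a lying 80 mm aluminium cylinder, fixed. A slim brass stem, 12 mm across, 34 tall, stands here; it sinks under 6 to 13 N (hidden pressure). Home = bell's rim on the block: grip point 64 mm above this point; 17 mm side play. Block top is 100 mm above the bench. The twin with a low 30 mm hexagon plug is not wanted.
- rod (a joint): How far the gauge's rod stands out, in m: 0 at rest, about 0.008 to 0.018 with the gauge fully home, by the pressure. In the bell it ends in a 42 mm disc, 8 mm above the rim, which the stem pushes up. A spring returns it to 0 when the gauge is lifted off.
- tray_floor (a point): Middle of the inner floor, 4 mm above the bench, of the gauge's black square tray: fixed, 120 mm outside, 112 inside, rim 10 mm above this floor; z up, x and y along its sides. A gauge standing here has its grip point 64 mm above this point.
There are look-alikes about, which are no part of the job. Of the things shaped like the part that bears tray_floor, the black one is meant.

How it is judged:
By the outcome, as a careful person would: the job done as asked, in the order asked, and still so for the second after the job is handed in, with the robot touching nothing.
It also fails if it takes over 64 s, if anything falls off the work surface, if the arm or the gripper's body presses on something with over 40 N, if the wrist force passes 120 N, or if a joint passes its speed limit or range.

ROBOT

A 6-joint arm with a two-finger parallel gripper is mounted at the origin on the work surface. World frame = base frame: x ahead of the robot, y to its left, z up, the work surface at z = 0. Lengths are in m, angles in rad, forces in N, time in s.
With the tool pointing down it reaches from about 0.375 to 0.9 m from the base axis. Payload 3.1 kg.
Tool frame: the origin (TCP) lies on the centre line of the jaws, within the pads' length; the fingertips stand 8 mm ahead of it and the grasp point (between the pads) lies 11 mm behind it; z points along the fingers, y is the line along which they close (so a half turn about z gives the same grasp; the last joint's range is limited). The gripper opens to 87 mm and grips with 3 to 60 N. Pads are 19 mm wide; open, the fingers measure 117 mm over their backs; the gripper's body (75 mm by 190 mm) begins 51 mm behind the grasp point.
Start: joints at [-0.178, 0.527, 1.433, -0, 1.181, -0.178], TCP at [0.625, 0, 0.231] pointing down, gripper open.
Joint ranges: [-3.08, 3.08], [-0.75, 2.2], [0.22, 2.44], [-1.43, 4.57], [0, 2.65], [-2.85, 2.85]. Speed limits (rad/s): [2.79, 2.79, 3.14, 3.14, 3.14, 3.14].

INTERFACE

Orientations are given as a unit quaternion [x, y, z, w].
In Python, from rig import robot gives the robot as it stands. The module is installed in compiled form; this text tells all that it offers.
- The arm moves only by the tool send_rows, never from a script. Its argument "increments" is one flat list of numbers, 7 for each row, row after row: the turn, a rotation vector about the world's x, y, z in rad, then the shift along the world's x, y, z in cm, then the opening, from 0 (shut) to 1 (fully open). A call has 1 to 20 rows; each row shifts and turns the commanded pose from where the row before left it; what a row does not reach is not made up. A row lasts 1/12 s, in which the tool goes at most 41.7 mm and 7.16 degrees, less where a joint would pass 70% of its speed; a pose out of reach is approached as far as the arm can. A call is refused whole if a number of a shift passes 4.17 or a number of a turn 0.125, either way. A call with a gripper value outside its range is refused whole. The fingers move at their own pace and stop on an object; "newtons" is the grip in N (left out, the last holds). Time passes only in rows, so rows that do not move let the fingers close. It gives the time, the measured TCP pose, the force, the opening and the grip force at its end, in the units of the state.
- robot.get_obs(): the state, without advancing time (a new reading comes with each control period).
- robot.camera(name): name is "scene" or "side" or "wrist"; returns a dict with "image" (420x560x3 uint8, red, green, blue), "range_z" (420x560 float32, m along the optical axis (not along the pixel's ray), 0 where there is no reading), "fx", "fy", "cx", "cy" (pixels), "dist_coeffs" ([k1, k2, p1, p2, k3] as OpenCV has them; the pictures are not rectified), "R" (3x3) and "t" (3): a world point X has camera coordinates R X + t. Camera axes: x right, y down, z forward; pixel columns grow to the right and rows downward; lengths in m; the calibration is good to about 2 mm. A picture is of the moment at which its call begins.
- robot.hand_in(): hands the job in; it is judged then, once.
The state is a dict: "time": time; "q": joint angles; "joint_velocities": joint speeds; "joint_torque": joint torques, N m; "position": TCP position; "tool_rot": TCP orientation; "ft_force": force on the tool from outside, world axes, zero at the start; "moment": the same for the moment, N m; "grip_width": finger opening in m; "grip_force": force on a finger pad.
Only numpy, scipy, OpenCV 4.12 (cv2) and the standard library are available. Lean on these libraries where they do the work, as an engineer would, in place of code of your own. Each camera call takes 0.05 s, during which the arm holds its last target. There are 200 camera calls.

## Working session

There is one attempt and no reset: what is moved stays moved. The work goes in short steps, Python scripts to look and compute and a tool call to move; the robot and the scene stay as the last step left them, time stands still between calls to the robot, and variables do not carry over. Pictures are saved under pics/ and viewed, at most 10 in all, crops included, and the job is handed in when it is done.

Besides the shell and the picture viewer there is one more tool, called as name(argument=value, ...) on one line, values as JSON. send_rows: Moves the arm, as the interface text tells. Its arguments: {"type":"object","properties":{"increments":{"type":"array"},"newtons":{"type":"number"}},"required":["increments"]}

```bash
mkdir -p pics
cat > h.py <<'E'
import numpy as np, cv2
from rig import robot
def snap(n,f):
    c=robot.camera(n); cv2.imwrite(f"pics/{f}.png",c["image"][:,:,::-1]); np.savez(f"pics/{f}.npz",**c); return c
def load(f): return dict(np.load(f"pics/{f}.npz"))
def K(c): return np.array([[c["fx"],0,c["cx"]],[0,c["fy"],c["cy"]],[0,0,1]],float)
def ray(c,u,v):
    p=cv2.undistortPoints(np.array([[[u,v]]],float),K(c),c["dist_coeffs"])[0,0]
    return np.array([p[0],p[1],1.])
def at_range(c,u,v,z=None):
    z=c["range_z"][int(round(v)),int(round(u))] if z is None else z
    return c["R"].T@(ray(c,u,v)*z-c["t"])
def at_z(c,u,v,h):
    o=-c["R"].T@c["t"]; d=c["R"].T@ray(c,u,v); return o+d*(h-o[2])/d[2]
def cloud(c):
    h,w=c["range_z"].shape; u,v=np.meshgrid(np.arange(w),np.arange(h))
    p=cv2.undistortPoints(np.stack([u,v],-1).reshape(-1,1,2).astype(float),K(c),c["dist_coeffs"])[:,0]
    z=c["range_z"].reshape(-1); P=np.c_[p*z[:,None],z]-c["t"]
    return (P@c["R"]).reshape(h,w,3)
E
python3 - <<'E'
from h import *
a=snap("scene","s1");b=snap("side","d1")
im=np.hstack([a["image"],b["image"]])
for n,c in(("scene",a),("side",b)): print(n,-c["R"].T@c["t"])
o=robot.get_obs();print(o["time"],o["tool_rot"],o["ft_force"],o["grip_width"])
E
```

```text
scene [ 0.97243902 -0.33965402  0.59705643]
side [0.29139903 0.6334813  0.50494326]
0.1 [ 7.07089267e-01  7.07123634e-01 -5.63069306e-04 -7.85577375e-04] [-0.43173283  0.43571376 -0.16546804] 0.08712910437791963
```

View pics/s1.png

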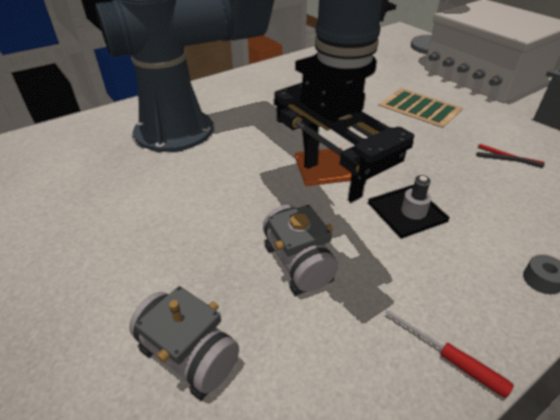

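View pics/d1.png

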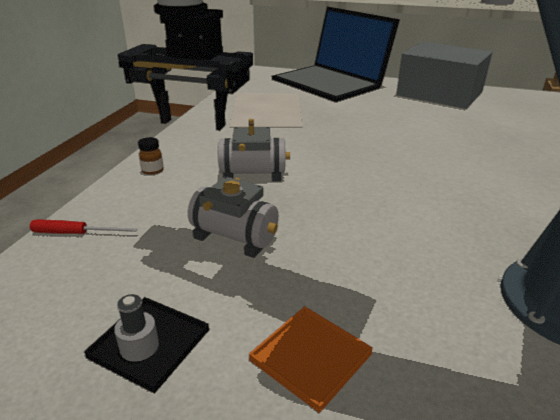

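The scene picture shows the gauge in the black tray at (417,200), with the orange tray at (322,166) as the look-alike. The slim-stem block is at (176,318), and the hex-plug twin at (298,228) is not wanted. In the side picture the gauge is at (132,325), the slim stem at (251,127) and the hex plug at (232,187).

Run:
```python
from h import *
a=load("s1");b=load("d1")
A=cloud(a);B=cloud(b)
print("gauge cap scene",at_range(a,422,180),"at z .111",at_z(a,422,180,.111)," side",at_range(b,129,299),at_z(b,129,299,.113))
print("stem top scene",at_z(a,175,303,.134),at_range(a,175,303),"side",at_z(b,251,121,.134),at_range(b,251,121))
# block top points
def sel(c,P,box,zlo,zhi):
    u0,u1,v0,v1=box;Q=P[v0:v1,u0:u1].reshape(-1,3);return Q[(Q[:,2]>zlo)&(Q[:,2]<zhi)]
Q=sel(a,A,(120,230,280,365),.094,.106); 
r=cv2.minAreaRect((Q[:,:2]*1000).astype(np.float32));print("block",len(Q),r,np.median(Q[:,2]))
for n,P,box in(("scene",A,(355,460,160,245)),("side",B,(75,220,280,395))):
    Q=sel(None,P,box,.008,.02);print(n,"tray rim",cv2.minAreaRect((Q[:,:2]*1000).astype(np.float32)),len(Q))
    Q=sel(None,P,box,.052,.10);print(n,"barrel",cv2.minEnclosingCircle((Q[:,:2]*1000).astype(np.float32)),len(Q))
    Q=sel(None,P,box,.06,.2);print(Q[:,2].max())
    Q=sel(None,P,box,.003,.007);print(len(Q),Q.mean(0))
s=cv2.resize(a["image"][130:380,110:470],None,fx=2.2,fy=2.2,interpolation=cv2.INTER_CUBIC)
cv2.imwrite("pics/crop1.png",s[:,:,::-1])
```

```text
gauge cap scene [0.60221198 0.26426251 0.08948707] at z .111 [0.61790377 0.23866598 0.111     ]  side [0.59880727 0.2694501  0.08993621] [0.58172322 0.28968093 0.113     ]
stem top scene [ 0.62132671 -0.26103326  0.134     ] [ 0.62122357 -0.26101017  0.13386397] side [ 0.61348019 -0.24767785  0.134     ] [ 0.61732268 -0.25819024  0.12957458]
block 3280 ((620.0406494140625, -262.9253234863281), (85.9452896118164, 105.26559448242188), 17.614803314208984) 0.09982922192747104
scene tray rim ((591.4781494140625, 258.3023681640625), (122.24940490722656, 121.95796966552734), 79.4977035522461) 623
scene barrel ((599.4774169921875, 268.888916015625), 16.612232208251953) 332
0.09211888297139365
1088 [0.59359856 0.2474274  0.00441538]
side tray rim ((590.4644165039062, 260.2552490234375), (121.4132080078125, 122.05386352539062), 78.64136505126953) 1405
side barrel ((599.1921997070312, 272.5090637207031), 16.33542251586914) 782
0.09211970793065449
2401 [0.58262357 0.26745391 0.00408413]
```

View pics/crop1.png

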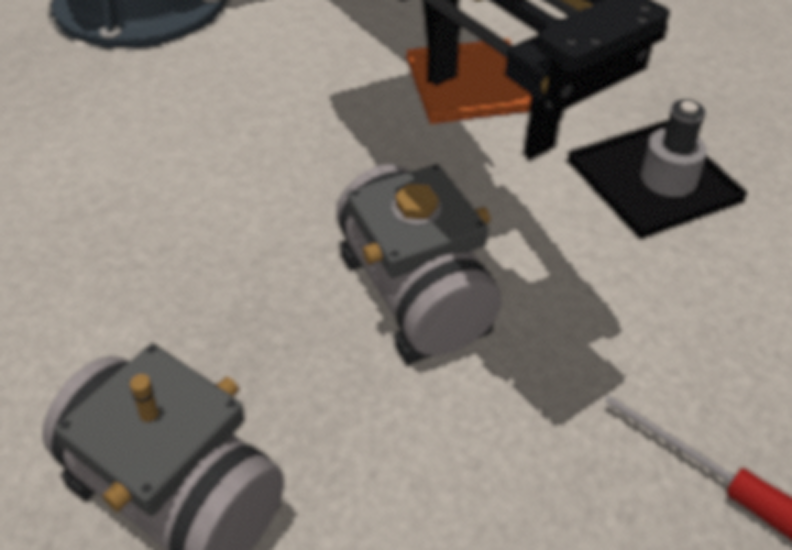

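The crop confirms the choice: slim stem at crop (143,395), hex plug at (417,200) and the gauge in the black tray at (685,140). The measured heights match (block top 99.8 mm, stem top 134 mm, barrel and cap at 92 mm). I'm moving above the gauge.

send_rows(increments=[0, 0, 0, -0.2, 2.7, 0, 1, 0, 0, 0, -0.3, 2.7, 0, 1, 0, 0, 0, -0.2, 2.7, 0, 1, 0, 0, 0, -0.3, 2.7, 0, 1, 0, 0, 0, -0.2, 2.7, 0, 1, 0, 0, 0, -0.3, 2.7, 0, 1, 0, 0, 0, -0.3, 2.7, 0, 1, 0, 0, 0, -0.3, 2.7, 0, 1, 0, 0, 0, -0.3, 2.7, 0, 1, 0, 0, 0, -0.2, 2.7, 0, 1, 0, 0, 0, 0, 0, -1, 1, 0, 0, 0, 0, 0, -1, 1, 0, 0, 0, 0, 0, 0, 1, 0, 0, 0, 0, 0, 0, 1])

```text
time: 1.27
position: [0.5982, 0.2687, 0.2089]
tool_rot: [0.707, 0.707, -0.002, -0.001]
ft_force: [-0.6, -0.5, -1.0]
grip_width: 0.0873
grip_force: 0.0
```

Run:
```python
from h import *
c=snap("wrist","w1");P=cloud(c).reshape(-1,3);ok=c["range_z"].reshape(-1)>0
o=robot.get_obs();print(o["time"],o["position"],o["tool_rot"],o["ft_force"])
g=np.array([.599,.27]);near=ok&(np.hypot(*(P[:,:2]-g).T)<.04)
for lo,hi in((.0855,.0895),(.0895,.096),(.041,.047)):
    Q=P[near&(P[:,2]>lo)&(P[:,2]<hi)];print(lo,len(Q))
    if len(Q)>3:print(cv2.minEnclosingCircle((Q[:,:2]*1000).astype(np.float32)),Q.mean(0))
```

```text
1.3167 [0.59886401 0.26872324 0.20975322] [ 7.07625118e-01  7.06587444e-01 -8.73635014e-04 -3.35713199e-04] [ 0.08031865 -0.77491217  0.16421633]
0.0855 896
((600.2734985351562, 271.600830078125), 15.570290565490723) [0.6003122  0.27239804 0.08819567]
0.0895 289
((600.621826171875, 272.0123596191406), 13.540383338928223) [0.59989645 0.2715926  0.09122808]
0.041 1155
((600.2676391601562, 271.6038513183594), 25.928482055664062) [0.6001206  0.28026269 0.04533392]
```

View pics/w1.png

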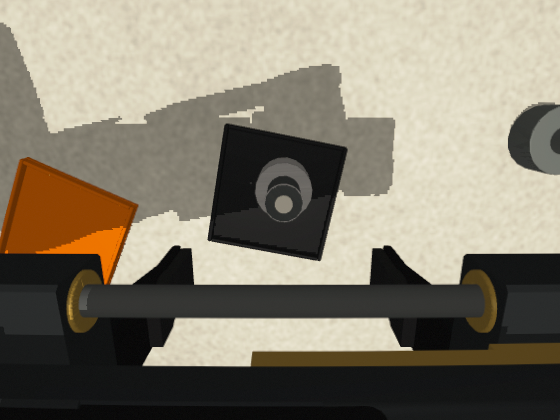

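The wrist view shows the gauge at (283,203) in the black tray, centred at about (277,192). The bell and barrel circles agree on axis (0.600, 0.272). I'll descend and grip.

send_rows(increments=[0, 0, 0, 0.1, 0.3, -2, 1, 0, 0, 0, 0, 0, -2, 1, 0, 0, 0, 0, 0, -2, 1, 0, 0, 0, 0, 0, -2, 1, 0, 0, 0, 0, 0, -2, 1, 0, 0, 0, 0, 0, -2, 1, 0, 0, 0, 0, 0, -2, 1, 0, 0, 0, 0, 0, -1.2, 1, 0, 0, 0, 0, 0, 0, 1, 0, 0, 0, 0, 0, 0, 1, 0, 0, 0, 0, 0, 0, 0.2, 0, 0, 0, 0, 0, 0, 0.2, 0, 0, 0, 0, 0, 0, 0.2, 0, 0, 0, 0, 0, 0, 0.2, 0, 0, 0, 0, 0, 0, 0.2, 0, 0, 0, 0, 0, 0, 0.2, 0, 0, 0, 0, 0, 0, 0.2, 0, 0, 0, 0, 0, 0, 0.2], newtons=45)

```text
time: 2.82
position: [0.5999, 0.2731, 0.0586]
tool_rot: [0.707, 0.707, 0.0, 0.0]
ft_force: [0.8, 0.1, 0.3]
grip_width: 0.0417
grip_force: 0.0
```

send_rows(increments=[0, 0, 0, 0, 0, 0, 0, 0, 0, 0, 0, 0, 0, 0, 0, 0, 0, 0, 0, 0, 0, 0, 0, 0, 0, 0, 0, 0, 0, 0, 0, 0, 0, 0, 0, 0, 0, 0, 0, 0, 0, 0], newtons=45)

```text
time: 3.32
position: [0.5997, 0.273, 0.0584]
tool_rot: [0.707, 0.707, -0.0, -0.0]
ft_force: [-1.0, 0.2, -0.2]
grip_width: 0.029
grip_force: 45.1
```

send_rows(increments=[0, 0, 0, 0, 0, 0.5, 0, 0, 0, 0, 0, 0, 1.5, 0, 0, 0, 0, 0, 0, 2, 0, 0, 0, 0, 0, 0, 2, 0, 0, 0, 0, 0, 0, 2, 0, 0, 0, 0, 0, 0, 2, 0, 0, 0, 0, 0, 0, 2, 0, 0, 0, 0, 0, 0, 2, 0, 0, 0, 0, 0, 0, 1.5, 0, 0, 0, 0, 0, 0, 0.5, 0, 0, 0, 0, 0, 0, 0, 0])

```text
time: 4.23
position: [0.6008, 0.2732, 0.2202]
tool_rot: [0.707, 0.707, 0.001, 0.001]
ft_force: [0.8, -0.1, -2.6]
grip_width: 0.029
grip_force: 45.1
```

send_rows(increments=[0, 0, 0, 0.1, -1, 0, 0, 0, 0, 0, 0.1, -2, 0, 0, 0, 0, 0, 0.1, -3, 0, 0, 0, 0, 0, 0.1, -3, 0, 0, 0, 0, 0, 0.1, -3, 0, 0, 0, 0, 0, 0.1, -3, 0, 0, 0, 0, 0, 0.1, -3, 0, 0, 0, 0, 0, 0.1, -3, 0, 0, 0, 0, 0, 0.1, -3, 0, 0, 0, 0, 0, 0.1, -3, 0, 0, 0, 0, 0, 0.1, -3, 0, 0, 0, 0, 0, 0.1, -3, 0, 0, 0, 0, 0, 0.1, -3, 0, 0, 0, 0, 0, 0.1, -3, 0, 0, 0, 0, 0, 0.1, -3, 0, 0, 0, 0, 0, 0.1, -3, 0, 0, 0, 0, 0, 0.1, -3, 0, 0, 0, 0, 0, 0.1, -3, 0, 0, 0, 0, 0, 0.1, -2, 0, 0, 0, 0, 0, 0.1, -0.5, 0, 0])

```text
time: 5.9
position: [0.6185, -0.2666, 0.2163]
tool_rot: [0.709, 0.706, -0.001, -0.001]
ft_force: [0.8, 0.3, -1.7]
grip_width: 0.0291
grip_force: 45.1
```

send_rows(increments=[0, 0, 0, 0, 0, 0, 0, 0, 0, 0, 0, 0, 0, 0, 0, 0, 0, 0, 0, 0, 0])

```text
time: 6.15
position: [0.6193, -0.2603, 0.2176]
tool_rot: [0.707, 0.707, -0.0, -0.001]
ft_force: [-0.4, -0.1, -2.5]
grip_width: 0.0292
grip_force: 45.1
```

Run:
```python
from h import *
o=robot.get_obs();print(o["time"],o["position"],o["ft_force"],o["grip_width"])
a=snap("scene","s2");b=snap("side","d2")
s=np.hstack([cv2.resize(a["image"][170:420,60:310],(400,400),interpolation=2),cv2.resize(b["image"][40:240,150:350],(400,400),interpolation=2)])
cv2.imwrite("pics/c2.png",s[:,:,::-1])
# grip axis check: bell cloud
for c in(a,b):
    P=cloud(c).reshape(-1,3);d=np.hypot(P[:,0]-.62,P[:,1]+.262)
    for lo,hi in((.155,.17),(.17,.195),(.11,.13)):
        Q=P[(d<.035)&(P[:,2]>lo)&(P[:,2]<hi)]
        if len(Q)>3: print(lo,len(Q),cv2.minEnclosingCircle((Q[:,:2]*1000).astype(np.float32)))
    Q=P[(d<.035)&(P[:,2]>.136)];print("rim z",np.percentile(Q[:,2],[0,2]) if len(Q) else 0)
```

```text
6.15 [ 0.61928545 -0.26027294  0.21760285] [-0.44620496 -0.09881301 -2.47304307] 0.02917327717206334
0.155 138 ((623.0621337890625, -264.5919494628906), 25.88811492919922)
0.17 552 ((620.2568359375, -263.3730163574219), 26.198240280151367)
0.11 84 ((620.587890625, -263.6922912597656), 5.919328689575195)
rim z [0.16109528 0.17528862]
0.155 86 ((618.495361328125, -258.48577880859375), 25.70187759399414)
0.17 289 ((617.6810913085938, -257.2804260253906), 26.202804565429688)
0.11 51 ((618.3682861328125, -258.5994567871094), 6.468006610870361)
rim z [0.16223383 0.16631059]
```

View pics/c2.png

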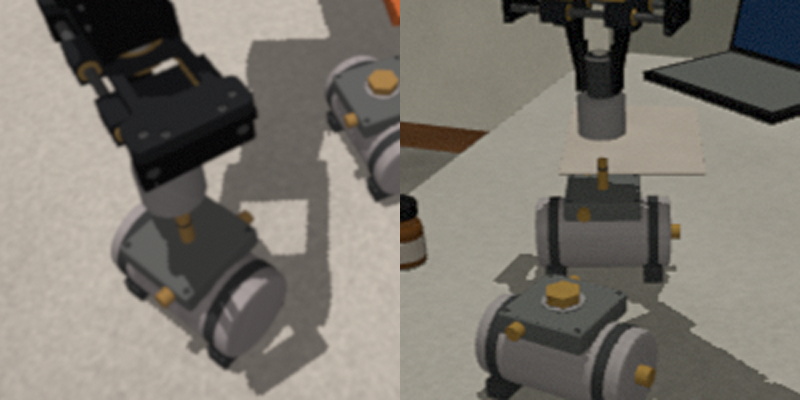

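The bell hangs right over the slim stem: scene crop shows the stem at (185,225), side crop (603,165) under the bell at (601,115). The axis offset is about 1 mm, well inside the 17 mm play. I'll go down.

send_rows(increments=[0, 0, 0, 0, 0, -1, 0, 0, 0, 0, 0, 0, -1, 0, 0, 0, 0, 0, 0, -1, 0, 0, 0, 0, 0, 0, -1, 0, 0, 0, 0, 0, 0, -0.5, 0, 0, 0, 0, 0, 0, -0.5, 0, 0, 0, 0, 0, 0, -0.3, 0, 0, 0, 0, 0, 0, -0.2, 0, 0, 0, 0, 0, 0, 0, 0, 0, 0, 0, 0, 0, 0, 0], newtons=60)

```text
time: 7.08
position: [0.6196, -0.2614, 0.165]
tool_rot: [0.707, 0.707, 0.0, -0.001]
ft_force: [-3.6, 3.1, 7.5]
grip_width: 0.0291
grip_force: 60.2
```

send_rows(increments=[0, 0, 0, 0, 0, -0.2, 0, 0, 0, 0, 0, 0, -0.2, 0, 0, 0, 0, 0, 0, -0.2, 0, 0, 0, 0, 0, 0, 0, 0, 0, 0, 0, 0, 0, 0, 0])

```text
time: 7.5
position: [0.6196, -0.2614, 0.1591]
tool_rot: [0.707, 0.707, 0.0, -0.0]
ft_force: [-2.0, 2.5, 7.6]
grip_width: 0.0288
grip_force: 60.2
```

send_rows(increments=[0, 0, 0, 0, 0, -0.2, 0, 0, 0, 0, 0, 0, -0.2, 0, 0, 0, 0, 0, 0, 0, 0, 0, 0, 0, 0, 0, 0, 0])

```text
time: 7.83
position: [0.6196, -0.2614, 0.1551]
tool_rot: [0.707, 0.707, 0.0, -0.001]
ft_force: [-3.1, 4.1, 7.7]
grip_width: 0.0287
grip_force: 60.2
```

send_rows(increments=[0, 0, 0, 0, 0, -0.1, 0, 0, 0, 0, 0, 0, 0, 0, 0, 0, 0, 0, 0, 0, 0])

```text
time: 8.08
position: [0.6196, -0.2614, 0.1545]
tool_rot: [0.707, 0.707, 0.0, -0.0]
ft_force: [-2.9, 3.0, 8.9]
grip_width: 0.029
grip_force: 60.2
```

send_rows(increments=[0, 0, 0, 0, 0, -0.1, 0, 0, 0, 0, 0, 0, 0, 0, 0, 0, 0, 0, 0, 0, 0])

```text
time: 8.33
position: [0.6196, -0.2613, 0.1544]
tool_rot: [0.707, 0.707, 0.0, -0.0]
ft_force: [-4.2, 3.1, 13.0]
grip_width: 0.0288
grip_force: 60.2
```

send_rows(increments=[0, 0, 0, 0, 0, -0.1, 0, 0, 0, 0, 0, 0, 0, 0, 0, 0, 0, 0, 0, 0, 0])

```text
time: 8.58
position: [0.6196, -0.2613, 0.1544]
tool_rot: [0.707, 0.707, 0.0, -0.0]
ft_force: [-6.2, 3.7, 16.1]
grip_width: 0.0289
grip_force: 60.3
```

The height has stopped at 0.1544 while the force climbs, so the gauge is home. I'll add a little margin, hold, and look.

send_rows(increments=[0, 0, 0, 0, 0, -0.1, 0, 0, 0, 0, 0, 0, -0.1, 0, 0, 0, 0, 0, 0, 0, 0, 0, 0, 0, 0, 0, 0, 0, 0, 0, 0, 0, 0, 0, 0, 0, 0, 0, 0, 0, 0, 0, 0, 0, 0, 0, 0, 0, 0, 0, 0, 0, 0, 0, 0, 0, 0, 0, 0, 0, 0, 0, 0, 0, 0, 0, 0, 0, 0, 0, 0, 0, 0, 0, 0, 0, 0, 0, 0, 0, 0, 0, 0, 0, 0, 0, 0, 0, 0, 0, 0, 0, 0, 0, 0, 0, 0, 0, 0, 0, 0, 0, 0, 0, 0, 0, 0, 0, 0, 0, 0, 0])

```text
time: 9.92
position: [0.6196, -0.2613, 0.1543]
tool_rot: [0.707, 0.707, 0.0, 0.0]
ft_force: [-9.2, 5.6, 24.2]
grip_width: 0.0288
grip_force: 60.3
```

Run:
```python
from h import *
a=snap("scene","s3");b=snap("side","d3")
s=np.hstack([cv2.resize(a["image"][170:420,60:310],(400,400),interpolation=2),cv2.resize(b["image"][70:190,190:310],(400,400),interpolation=2)])
cv2.imwrite("pics/c3.png",s[:,:,::-1])
P=cloud(b);Q=P[70:190,190:310].reshape(-1,3);d=np.hypot(Q[:,0]-.62,Q[:,1]+.262)
print("low bell z",np.percentile(Q[(d<.03)&(d>.02)&(Q[:,2]>.095)][:,2],[1,5,50]))
```

```text
low bell z [0.09768275 0.0994056  0.13785836]
```

View pics/c3.png

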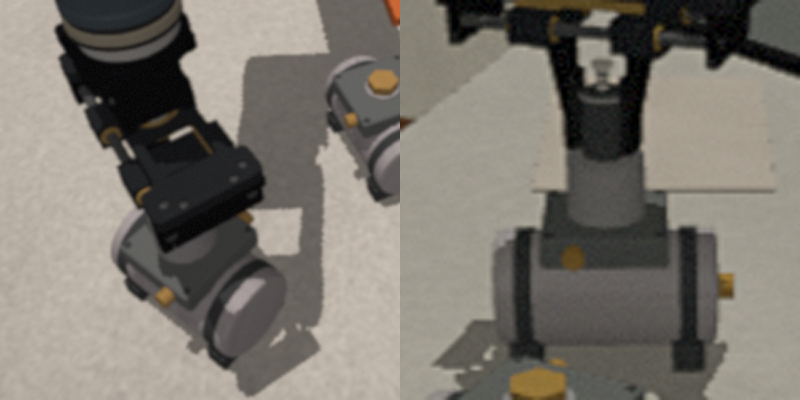

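The side crop shows the bell rim flat on the block at (605,222) and the white rod cap pushed out at (602,70). It was held for over 1 s, so I'll lift off and go back to the tray centre, about (0.591, 0.2595).

send_rows(increments=[0, 0, 0, 0, 0, 0.4, 0, 0, 0, 0, 0, 0, 0.5, 0, 0, 0, 0, 0, 0, 1, 0, 0, 0, 0, 0, 0, 1.5, 0, 0, 0, 0, 0, 0, 1.5, 0, 0, 0, 0, 0, 0, 1.5, 0, 0, 0, 0, 0, 0, 0.8, 0, 0, 0, 0, 0, 0, 0, 0, 0, 0, 0, 0, 0, 0, 0])

```text
time: 10.77
position: [0.6199, -0.262, 0.2203]
tool_rot: [0.707, 0.707, -0.0, 0.0]
ft_force: [-0.6, 0.1, -3.2]
grip_width: 0.0288
grip_force: 60.1
```

send_rows(increments=[0, 0, 0, -0.1, 1, 0, 0, 0, 0, 0, -0.1, 2, 0, 0, 0, 0, 0, -0.1, 3, 0, 0, 0, 0, 0, -0.1, 3, 0, 0, 0, 0, 0, -0.1, 3, 0, 0, 0, 0, 0, -0.1, 3, 0, 0, 0, 0, 0, -0.1, 3, 0, 0, 0, 0, 0, -0.2, 3, 0, 0, 0, 0, 0, -0.2, 3, 0, 0, 0, 0, 0, -0.2, 3, 0, 0, 0, 0, 0, -0.2, 3, 0, 0, 0, 0, 0, -0.2, 3, 0, 0, 0, 0, 0, -0.2, 3, 0, 0, 0, 0, 0, -0.2, 3, 0, 0, 0, 0, 0, -0.2, 3, 0, 0, 0, 0, 0, -0.2, 3, 0, 0, 0, 0, 0, -0.2, 3, 0, 0, 0, 0, 0, -0.1, 3, 0, 0, 0, 0, 0, -0.1, 1.5, 0, 0, 0, 0, 0, 0, 0.6, 0, 0])

```text
time: 12.43
position: [0.5892, 0.2718, 0.2192]
tool_rot: [0.706, 0.708, -0.001, -0.001]
ft_force: [0.2, -0.1, -3.5]
grip_width: 0.0288
grip_force: 60.1
```

send_rows(increments=[0, 0, 0, 0, 0, 0, 0, 0, 0, 0, 0, 0, 0, 0, 0, 0, 0, 0, 0, 0, 0, 0, 0, 0, 0, 0, 0, 0])

```text
time: 12.77
position: [0.5912, 0.2673, 0.2204]
tool_rot: [0.708, 0.706, -0.0, 0.0]
ft_force: [0.2, -1.3, -2.4]
grip_width: 0.0286
grip_force: 60.1
```

Run:
```python
from h import *
b=snap("side","d4");w=snap("wrist","w4");a=snap("scene","s4")
s=np.hstack([cv2.resize(b["image"][150:420,60:330],(400,400),interpolation=2),cv2.resize(w["image"][60:340,140:420],(400,400),interpolation=2)])
cv2.imwrite("pics/c4.png",s[:,:,::-1])
for c in(b,w,a):
    P=cloud(c).reshape(-1,3);d=np.hypot(P[:,0]-.591,P[:,1]-.2595)
    Q=P[(d<.1)&(P[:,2]>.009)&(P[:,2]<.02)]
    if len(Q)>9:print("tray",len(Q),cv2.minAreaRect((Q[:,:2]*1000).astype(np.float32)))
    Q=P[(d<.04)&(P[:,2]>.15)&(P[:,2]<.2)]
    if len(Q)>9:print("bell",len(Q),cv2.minEnclosingCircle((Q[:,:2]*1000).astype(np.float32)),np.percentile(Q[:,2],[0,2]))
```

```text
tray 1180 ((590.7938232421875, 260.33880615234375), (121.4275131225586, 122.72445678710938), 78.75931549072266)
bell 1116 ((588.8615112304688, 267.22802734375), 26.178905487060547) [0.16509088 0.16674867]
tray 1529 ((591.8748779296875, 260.0154113769531), (120.24107360839844, 120.25532531738281), 79.01972961425781)
bell 1139 ((591.639404296875, 274.79730224609375), 24.400733947753906) [0.16653635 0.16803352]
tray 518 ((591.56396484375, 258.2185363769531), (122.58256530761719, 121.6159896850586), 78.91275024414062)
bell 477 ((593.7471313476562, 260.9266662597656), 25.280611038208008) [0.16504119 0.16719617]
```

View pics/c4.png

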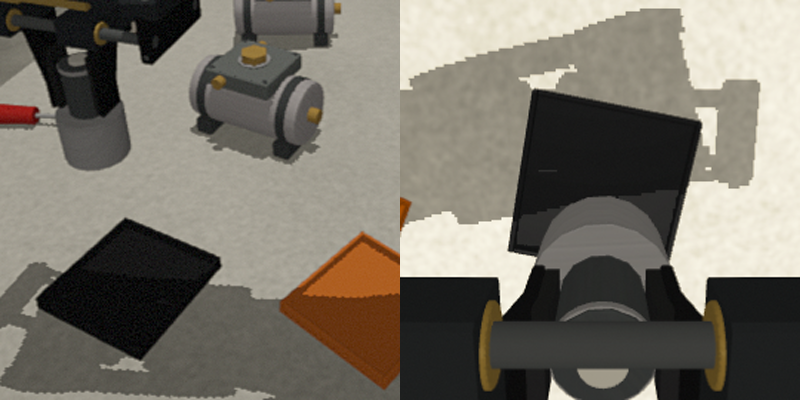

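The wrist and side crops show the gauge gripped upright over the black tray (side crop, tray at (130,285)). The tray centre is (0.591, 0.260), so I'll shift y by -0.8 cm and lower.

send_rows(increments=[0, 0, 0, 0, -0.4, -1, 0, 0, 0, 0, 0, -0.4, -2, 0, 0, 0, 0, 0, 0, -2, 0, 0, 0, 0, 0, 0, -2, 0, 0, 0, 0, 0, 0, -2, 0, 0, 0, 0, 0, 0, -2, 0, 0, 0, 0, 0, 0, -2, 0, 0, 0, 0, 0, 0, -1.5, 0, 0, 0, 0, 0, 0, -0.8, 0, 0, 0, 0, 0, 0, -0.3, 0, 0, 0, 0, 0, 0, 0, 0, 0, 0, 0, 0, 0, 0, 0, 0, 0, 0, 0, 0, 0, 0])

```text
time: 14.0
position: [0.5919, 0.2612, 0.0658]
tool_rot: [0.707, 0.707, 0.001, 0.001]
ft_force: [0.6, -0.6, -2.1]
grip_width: 0.0287
grip_force: 60.1
```

send_rows(increments=[0, 0, 0, 0, 0, -0.2, 0, 0, 0, 0, 0, 0, -0.1, 0, 0, 0, 0, 0, 0, 0, 0, 0, 0, 0, 0, 0, 0, 0])

```text
time: 14.33
position: [0.591, 0.2611, 0.0618]
tool_rot: [0.707, 0.707, 0.0, 0.0]
ft_force: [-0.2, -0.2, -2.7]
grip_width: 0.0289
grip_force: 60.1
```

send_rows(increments=[0, 0, 0, 0, 0, -0.2, 0, 0, 0, 0, 0, 0, 0, 0, 0, 0, 0, 0, 0, 0, 0])

```text
time: 14.58
position: [0.5908, 0.261, 0.0594]
tool_rot: [0.707, 0.707, -0.0, -0.0]
ft_force: [-1.2, -0.1, -2.2]
grip_width: 0.0289
grip_force: 60.1
```

send_rows(increments=[0, 0, 0, 0, 0, -0.15, 0, 0, 0, 0, 0, 0, 0, 0, 0, 0, 0, 0, 0, 0, 0])

```text
time: 14.83
position: [0.5912, 0.2611, 0.0584]
tool_rot: [0.707, 0.707, 0.0, 0.0]
ft_force: [-0.0, 0.3, 0.6]
grip_width: 0.0287
grip_force: 60.2
```

Contact on the floor (force +0.6 N against -2.2 N hanging). Opening slowly, then retreating.

send_rows(increments=[0, 0, 0, 0, 0, 0, 0.4, 0, 0, 0, 0, 0, 0, 0.5, 0, 0, 0, 0, 0, 0, 0.6, 0, 0, 0, 0, 0, 0, 0.8, 0, 0, 0, 0, 0, 0, 1, 0, 0, 0, 0, 0, 0, 1, 0, 0, 0, 0, 0, 0, 1, 0, 0, 0, 0, 0, 0, 1, 0, 0, 0, 0, 0, 0, 1, 0, 0, 0, 0, 0, 0, 1, 0, 0, 0, 0, 0, 0, 1])

```text
time: 15.75
position: [0.591, 0.261, 0.058]
tool_rot: [0.707, 0.707, 0.0, 0.0]
ft_force: [0.6, -0.5, -0.4]
grip_width: 0.0853
grip_force: 0.0
```

send_rows(increments=[0, 0, 0, 0, 0, 1, 1, 0, 0, 0, 0, 0, 2, 1, 0, 0, 0, 0, 0, 2, 1, 0, 0, 0, 0, 0, 2, 1, 0, 0, 0, 0, 0, 2, 1, 0, 0, 0, 0, 0, 2, 1, 0, 0, 0, 0, 0, 2, 1, 0, 0, 0, 0, 0, 1, 1, 0, 0, 0, 0, 0, 0, 1, 0, 0, 0, 0, 0, 0, 1, 0, 0, 0, 0, 0, 0, 1])

```text
time: 16.67
position: [0.59, 0.2608, 0.1969]
tool_rot: [0.707, 0.707, -0.001, -0.001]
ft_force: [-0.1, 0.5, -0.4]
grip_width: 0.0867
grip_force: 0.0
```

Run:
```python
from h import *
b=snap("side","d5");w=snap("wrist","w5")
s=np.hstack([cv2.resize(b["image"][150:420,60:330],(400,400),interpolation=2),cv2.resize(w["image"][60:340,140:420],(400,400),interpolation=2)])
cv2.imwrite("pics/c5.png",s[:,:,::-1])
for c in(b,w):
    P=cloud(c).reshape(-1,3);d=np.hypot(P[:,0]-.591,P[:,1]-.2595)
    for lo,hi in((.04,.05),(.084,.0895),(.09,.13)):
        Q=P[(d<.04)&(P[:,2]>lo)&(P[:,2]<hi)]
        if len(Q)>3:print(lo,len(Q),cv2.minEnclosingCircle((Q[:,:2]*1000).astype(np.float32)),Q[:,2].max())
```

```text
0.04 572 ((589.8555908203125, 260.1529846191406), 26.297199249267578) 0.04997442256026576
0.084 269 ((589.926025390625, 260.22705078125), 16.004413604736328) 0.08941183881417952
0.09 59 ((589.9625244140625, 260.8898010253906), 7.551814556121826) 0.09184597266466023
0.04 1275 ((591.87890625, 259.71258544921875), 25.895797729492188) 0.04996253967867704
0.084 965 ((591.9288330078125, 259.65570068359375), 15.613042831420898) 0.08948995567169586
0.09 273 ((592.8414916992188, 262.16925048828125), 10.942230224609375) 0.09326233918539703
```

View pics/c5.png

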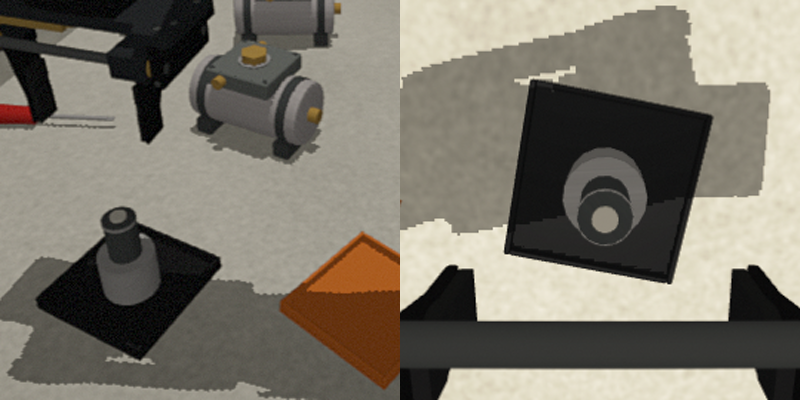

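The gauge stands upright in the middle of the black tray (side crop (128,260), wrist crop (605,200)) with its rod returned (top at 92 mm) and the gripper clear. Handing in.

```bash
python3 -c "
from rig import robot
print(robot.hand_in())"
```

```text
the job is handed in; nothing more can be done
None
```

The gauge was pressed home on the slim-stem valve and held for over a second with its rod out; it now stands upright in the black tray, and I handed the job in at about 17 s (no verdict was returned).

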